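Hold the test probe on the sprung contact of the check stand

ROBOT

A 6-joint arm with a two-finger parallel gripper is mounted at the origin on the work surface. World frame = base frame: x ahead of the robot, y to its left, z up, the work surface at z = 0. Lengths are in mm, angles in rad, forces in N, time in s.
With the tool pointing down it reaches from about 350 to 875 mm from the base axis. Payload 15.5 kg.
Tool frame: the origin (TCP) lies at the centre of the arm's flange, where the gripper is bolted on; the fingertips stand 173 mm ahead of it and the grasp point (between the pads) lies 155 mm ahead of it; z points along the fingers, y is the line along which they close (so a half turn about z gives the same grasp; the last joint's range is limited). The gripper opens to 85 mm and grips with 20 to 120 N. Pads are 22 mm wide; open, the fingers measure 114 mm over their backs; the gripper's body (76 mm by 85 mm) begins 54 mm behind the grasp point. The pads swing forward as they close: fully open they stand 13 mm farther back than shut.
Start: joints at [-1.407, 0.494, 1.345, -0, 1.302, -0.096], TCP at [160.556, -604.028, 404.677] pointing down, gripper open.
Joint ranges: [-2.91, 2.91], [-0.82, 2.16], [0.22, 2.67], [-1.22, 4.37], [0.12, 2.79], [-3.08, 3.08]. Speed limits (rad/s): [1.89, 1.89, 2.57, 3.01, 3.01, 3.01].

INTERFACE

Orientations are given as a unit quaternion [x, y, z, w].
In Python, from workcell import r gives the robot as it stands. Calls block until the motion is done:
- r.move_to(position, orientation): joint-space move of the TCP to a pose.
- r.move_l(position, attitude=None, v=150, max_force=None): straight line of the TCP; attitude=None keeps the orientation; v is the mean speed in mm/s. With max_force (N) it stops when the force on the tool has changed by that much, and returns True; else False.
- r.set_joints(angles): joint-space move.
- r.command_gripper(opening, squeeze=None): finger opening in mm; squeeze is the grip in N (None keeps the last); returns when the fingers have stopped.
- r.wait(seconds).
- r.solve_ik(position, orientation): joint angles nearest the present ones, or None.
- r.get_image(name): name is "side" or "top"; returns a dict with "frame" (400x640x3 uint8, red, green, blue), "mtx" (3x3 intrinsics, pixels), "world_from_camera" (4x4, takes a point from camera to world coordinates). Camera axes: x right, y up, looking along -z (the intrinsics and any distortion apply to the point x, -y, -z); pixel columns grow to the right and rows downward; lengths in mm; the calibration is good to about 2 mm. A picture is of the moment at which its call begins. There is no depth.
A pose or a line that the arm cannot do raises r.IKError and nothing moves.
- r.finish_job(): hands the job in; it is judged then, once.
Readings, each from a call of its own:
- r.read_t(): time.
- r.read_joint_positions(): joint angles.
- r.read_qvel(): joint speeds.
- r.read_joint_torque(): joint torques, N m.
- r.read_tool_pos(): TCP position.
- r.read_tool_rot(): TCP orientation.
- r.read_force(): force on the tool from outside, world axes, zero at the start.
- r.read_moment(): the same for the moment, N m.
- r.read_grip_width(): finger opening in mm.
- r.read_grip_force(): force on a finger pad.
Only numpy, scipy, OpenCV 4.12 (cv2) and the standard library are available. Lean on these libraries where they do the work, as an engineer would, in place of code of your own. Each camera call takes 0.05 s, during which the arm holds its last target. There are 200 camera calls.

TASK

Check the electrode test probe: slide the check stand's cover fully open to bare the brass contact, then take the probe out of its holder and hold its tip on the small ring marked in the middle of the contact, with the probe square to the sloping contact (not merely upright) and a light push of about 3 N, never a hard one. The program finishes while holding: stay gripping the probe still on the spot, cover still open, and leave the brass canister, the brass ball and the steel weight where they stand.

Things in the scene. Friction and masses are not known exactly. Their poses are not given: they have to be found in the camera images.
- check_stand: Grey wedge console fixed to the desk, 118 (x) x 180 (y) mm; origin under its middle. Its face slopes 20 degrees, rising towards the stand's +x (it looks up and to -x, roughly to the robot); face middle 65 mm above the desk. The cover slides on two rods along the stand's y, 38 mm either side of the middle, top 26 mm above the face, between end blocks 28 mm high.
- cover (a joint): Flat grey plastic cover, 92 mm (along the slope) x 60 mm (along the stand's y) x 4 mm, which slides along the stand's +y. Value in m: 0 = right over the contact, 0.065 = fully open at its stop (starts between 0 and 0.012). About 1.5 N of friction; it stays where left.
- fin (a point): Point on the cover's upright black fin, the grip for sliding it. The fin is 10 mm thick along the stand's y, 30 mm along the slope, and its top is 40 mm above the cover's upper side, square to the face; the point is on its mid line, 12 mm below its top (28 mm above the cover). Axes: y = sliding direction (opening is +y), z square to the sloping face, upwards.
- contact: Round brass button, 28 mm across; its flat top is 20 mm above the sloping face, 35 mm from the stand's middle on its -y side, under the cover until that is opened. Sprung: sinks along its -z by up to 12 mm, 1 N to start and 0.3 N more per mm (3 N at 6.7 mm, 4.6 N at the stop), and springs back. Origin in the middle of its top, z square to the top, outwards.
- spot (a point): The marked spot: middle of the contact's top, inside a dark engraved ring 11 mm across; it moves down with the contact. z at right angles to the contact's top, outwards.
- holder: Black block 70 x 70 mm and 55 mm high, fixed to the desk, with an upright 15 mm through hole in its middle in which the probe stands tip down. Origin under its middle, on the desk.
- probe: Straight test probe, 110 mm long, about 90 g: round brass shaft 12 mm across, tapering over the last 14 mm to a rounded 6 mm tip (bottom 50 mm), then a square grey handle 22 x 22 x 60 mm whose shoulder rests on the holder; there the handle spans 55 to 115 mm above the desk. Origin at the tip's end, z along the probe from tip to handle, x and y square to the handle's flats.
- tip (a point): End of the probe's tip.
- canister: Bystander: loose brass cylinder electrode, 46 mm across, 66 mm high with its knob. Origin under its middle.
- ball: Bystander: loose brass ball 42 mm across on a black foot, 51 mm high. Origin under its middle.
- weight: Bystander: loose steel disc weight 52 mm across, 40 mm high with its knob. Origin under its middle.

How it is judged (in metres and radians):
On the way, in this order (a step that is already met when the one before it is completed fails the run):
1. the cover is slid fully open (value of joint cover above 0.055 m), for 0.2 s.
2. the probe is lifted out of its holder by the gripper (z of tip in the frame of holder above 0.06 m and contact force between probe and the fingers above 1 N), for 0.2 s.
At the end, for the whole second after the job is handed in: Gripper holds the probe still, tip within 6 mm of the ring's middle, axis within 10 degrees of square to the contact, pushing it with 1.5 to 6 N; cover at least 55 mm open; holder carries nothing; bystanders within 15 mm of their starts (distance between tip and spot below 0.006 m and contact force between probe and contact between 1.5 and 6 N and angle between the z axis of probe and the z axis of spot, either way round below 0.175 rad and contact force between probe and the fingers above 1 N and contact force between probe and holder below 0.3 N and linear speed of probe below 0.01 m/s and value of joint cover above 0.055 m and distance of each of canister, ball, weight from where it was at the start of the episode below 0.015 m); the arm keeps its last pose, push and grip.
It fails at once if the probe is pressed hard on the contact (over 15 N) (contact force between probe and contact above 15 N).
It fails at once if a bystander is pushed away by more than 15 mm or tipped (distance of any of canister, ball, weight from where it was at the start of the episode above 0.015 m or angle between any of canister, ball, weight's own z axis and vertical above 0.5 rad).
It also fails if it takes over 54 s, if anything falls off the work surface, if the arm or the gripper's body presses on something with over 40 N, if the wrist force passes 120 N, or if a joint passes its speed limit or range.

## Working session

There is one attempt and no reset: what is moved stays moved. The work goes in short steps, each a Python script; the robot and the scene stay as the last script left them, time stands still between calls to the robot, and variables do not carry over. Pictures are saved under pics/ and viewed, at most 10 in all, crops included, and the job is handed in when it is done.

```bash
mkdir -p pics; ls
python3 - <<'E'
from workcell import r
import cv2,numpy as np
np.set_printoptions(precision=4,suppress=True)
for n in("top","side"):
    d=r.get_image(n);cv2.imwrite(f"pics/{n}0.png",d["frame"][:,:,::-1]);print(n,d["mtx"],d["world_from_camera"],[k for k in d])
print(r.read_tool_rot(),r.read_t())
E
```

```text
pics
top [[474.5836   0.     324.8025]
 [  0.     474.5836 194.4511]
 [  0.       0.       1.    ]] [[ -0.0071   0.9883  -0.1525 471.4886]
 [ -0.9995  -0.0022   0.0319 -17.5175]
 [  0.0312   0.1527   0.9878 890.2314]
 [  0.       0.       0.       1.    ]] ['frame', 'mtx', 'world_from_camera']
side [[448.7159   0.     315.6034]
 [  0.     448.7159 196.6455]
 [  0.       0.       1.    ]] [[   0.8314    0.3468   -0.4341  218.2472]
 [  -0.5556    0.5233   -0.6461 -527.1894]
 [   0.0031    0.7784    0.6278  599.3826]
 [   0.        0.        0.        1.    ]] ['frame', 'mtx', 'world_from_camera']
[ 0.9916  0.1295 -0.     -0.0005] 0.1
```

View pics/top0.png

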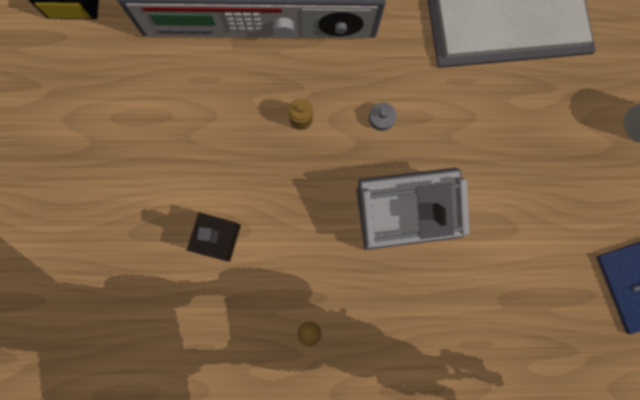

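View pics/side0.png

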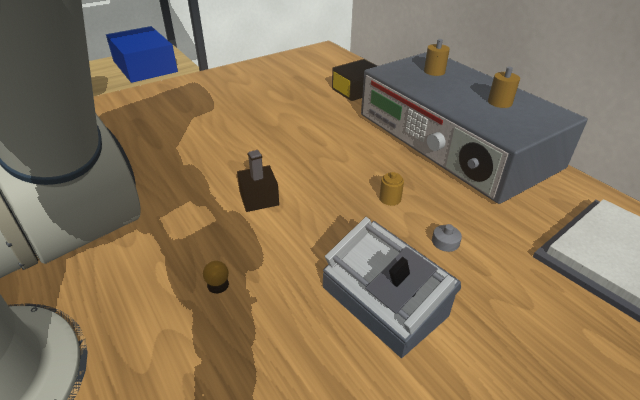

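Run:
```python
import cv2,numpy as np
t=cv2.imread("pics/top0.png");s=cv2.imread("pics/side0.png")
R=lambda a,w,h:cv2.resize(a,(w,h),interpolation=cv2.INTER_CUBIC)
cv2.imwrite("pics/a.png",cv2.convertScaleAbs(R(t[160:255,350:480],780,570),alpha=1.4))
cv2.imwrite("pics/b.png",cv2.convertScaleAbs(R(s[210:360,315:470],620,600),alpha=1.3))
h=np.hstack([R(t[205:270,180:250],420,390),R(s[145:215,230:287],318,390)])
cv2.imwrite("pics/c.png",cv2.convertScaleAbs(h,alpha=2))
```

```text
(no output)
```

View pics/a.png

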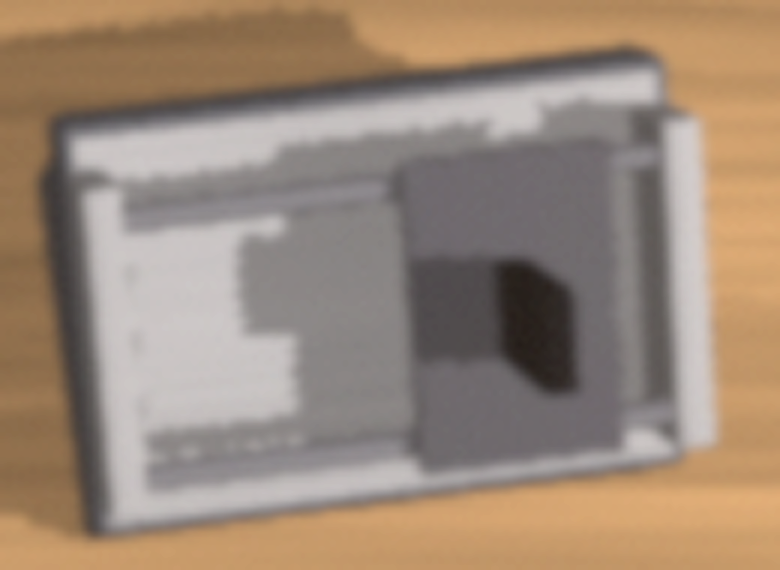

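View pics/b.png

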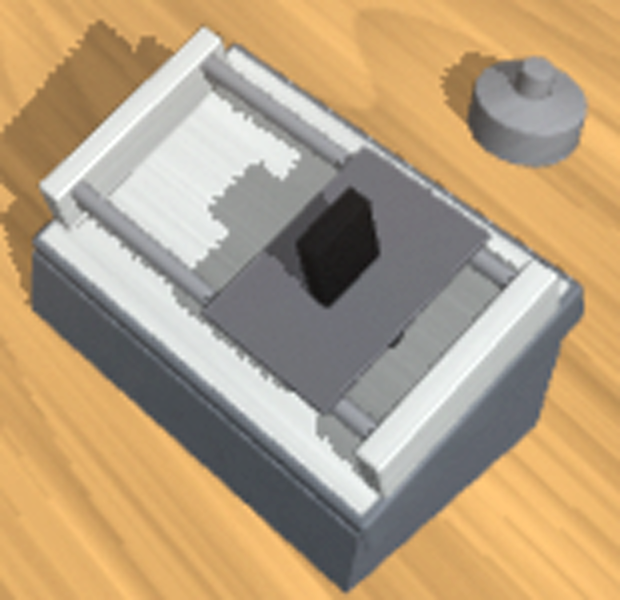

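View pics/c.png

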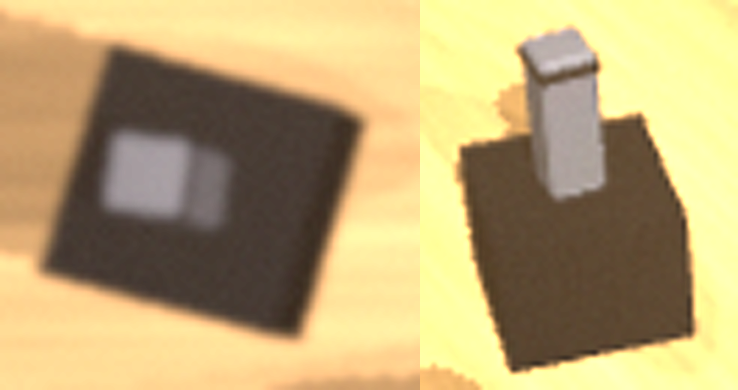

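```bash
cat > h.py <<'E'
import numpy as np,cv2
from scipy.optimize import least_squares
from scipy.spatial.transform import Rotation as Ro
np.set_printoptions(precision=3,suppress=True)
CAM={}
def cams(r):
    for n in("top","side"):
        d=r.get_image(n);CAM[n]=(d["mtx"],np.linalg.inv(d["world_from_camera"]),d["frame"][:,:,::-1].copy())
def proj(n,P):
    K,T,_=CAM[n];c=np.atleast_2d(P)@T[:3,:3].T+T[:3,3];c=c*[1,-1,-1];q=c@K.T;return q[:,:2]/q[:,2:]
a=np.radians(20);U=np.array([np.cos(a),0,np.sin(a)]);N=np.array([-np.sin(a),0,np.cos(a)])
def place(x,y,w,P):
    return np.atleast_2d(P)@Ro.from_euler("z",w).as_matrix().T+[x,y,0]
def face(u,y,h):return np.array([0,y,65])+u*U+h*N   # stand frame
E
python3 - <<'E'
from h import *
from workcell import r
cams(r)
def px(l,s,o):return (np.array(l,float)+.5)/s-.5+o
top=px([(403,163),(608,140),(622,447),(425,470),(95,530),(685,457),(660,55),(58,120)],6,[350,160])
side=px([(362,150),(492,240),(330,412),(205,308),(362,525),(38,240),(582,300)],4,[315,210])
c=[face(u,-35+y,26) for u,y in((46,30),(46,-30),(-46,-30),(-46,30))]
f=lambda x,y:np.array([x,y,65+x*np.tan(a)])
def res(p):
    q=p[3]*np.array([0,1,0]);cc=[k+q for k in c]
    A=proj("top",place(*p[:3],cc+[f(-59,90),f(-59,-90),f(59,-90),f(59,90)]))-top
    B=proj("side",place(*p[:3],cc+[f(-59,-90),f(-59,90),f(59,-90)]))-side
    return np.vstack([A,B]).ravel()
s=least_squares(res,[450,-190,0,0],loss="soft_l1");print(s.x);print(s.fun.reshape(-1,2).T)
t2=px([(112,130),(188,137),(180,217),(103,210)],6,[180,205])
s2=px([(520,45),(578,30),(600,65),(538,80)],5.57,[230,145])-[420/5.57,0]
H=np.array([(11,11,115),(11,-11,115),(-11,-11,115),(-11,11,115)])
# side order: left=(x-,y+), top=(x+,y+), right=(x+,y-), bottom=(x-,y-)
def r2(p):
    P=place(*p,H);return np.vstack([proj("top",P)-t2,proj("side",P[[3,0,1,2]])-s2]).ravel()
z=least_squares(r2,[450,220,0],loss="soft_l1");print(z.x);print(z.fun.reshape(-1,2).T)
for n in("top","side"):print(n,proj(n,place(*z.x[:2],z.x[2]-.3,[[35,35,55],[35,-35,55],[-35,-35,55],[-35,35,55],[0,0,115]])))
for n,o,(u,v) in (("top",0,(310,334)),("top",0,(300,108)),("top",0,(382,115))):
    pass
def ray(n,uv,zh):
    K,T,_=CAM[n];M=np.linalg.inv(T);d=np.linalg.inv(K)@[*uv,1]*[1,-1,-1];d=M[:3,:3]@d;o=M[:3,3];return o+d*(zh-o[2])/d[2]
print(ray("top",(310,334),30),ray("top",(300,107),60),ray("top",(382,115),35))
E
```

```text
[ 573.432 -199.283   -6.168    2.428]
[[-0.352  0.236  0.614 -0.522  0.089  0.63   1.518 -0.072  0.885 -0.172
  -1.845 -0.924 -0.924 -3.542  0.51 ]
 [-1.348 -1.585 -0.781 -0.447  0.738  0.728 -1.103 -0.134 -0.41  -0.526
   1.406  1.832  1.301 -0.934 -4.427]]
[528.107 152.495  -0.102]
[[ 0.63   1.499  1.043  0.28  -1.362 -1.336 -1.022 -0.471]
 [-0.458 -0.305 -0.115 -0.267 -1.359 -1.493 -2.332 -2.097]]
top [[202.419 209.586]
 [238.92  224.975]
 [222.254 262.171]
 [185.322 246.486]
 [204.742 233.199]]
side [[271.184 165.838]
 [275.057 185.687]
 [239.655 189.626]
 [237.761 169.334]
 [253.503 152.613]]
[356.764 -17.608  30.   ] [760.82   -0.347  60.   ] [ 754.452 -153.839   35.   ]
```

```bash
cat >> h.py <<'E'
def px(l,s,o):return (np.array(l,float)+.5)/s-.5+o
def toolR(w,tilt):
    Z=Ro.from_euler("z",w).as_matrix();c,s=np.cos(tilt),np.sin(tilt)
    return Z@np.array([[c,0,s],[0,-1,0],[s,0,-c]])
def tcp(g,R):return np.array(g)-155*R[:,2]   # flange for grasp point g
def q(R):return Ro.from_matrix(R).as_quat()
E
python3 - <<'E'
from h import *
from workcell import r
cams(r)
top=px([(403,163),(608,140),(622,447),(425,470)],6,[350,160])
side=px([(362,150),(492,240),(330,412),(205,308)],4,[315,210])
c=[face(u,y,26) for u,y in((46,30),(46,-30),(-46,-30),(-46,30))]
def res(p):
    P=place(*p,c);return np.vstack([proj("top",P)-top,proj("side",P)-side]).ravel()
s=least_squares(res,[575,-230,.11],loss="soft_l1");print(s.x);print(s.fun.reshape(-1,2).T)
w=s.x[2];R=toolR(w,a)
fin=place(*s.x,face(0,0,26+30))[0];n=-R[:,2];yv=-R[:,1]
print("fin",fin)
r.command_gripper(60,40)
r.move_to(tcp(fin+70*n,R),q(R))
print(r.move_l(tcp(fin,R),v=100,max_force=8))
r.wait(.2);cams(r)
A=CAM["top"][2][150:270,340:480];B=CAM["side"][2][150:360,300:480]
cv2.imwrite("pics/d.png",np.hstack([cv2.resize(A,(460,394)),cv2.resize(B,(338,394))]))
print(r.read_tool_pos(),tcp(fin,R),r.read_force(),r.read_t())
E
```

```text
[ 576.645 -231.749    0.118]
[[-0.32   0.257  0.761 -0.363  0.597 -0.395 -1.971 -1.133]
 [-0.983 -1.312 -0.525 -0.101 -0.238 -0.386  1.667  2.119]]
fin [ 557.625 -234.004  117.623]
False
[ 504.958 -240.319  263.664] [ 504.981 -240.245  263.275] [0.793 0.008 0.904] 3.7333
```

View pics/d.png

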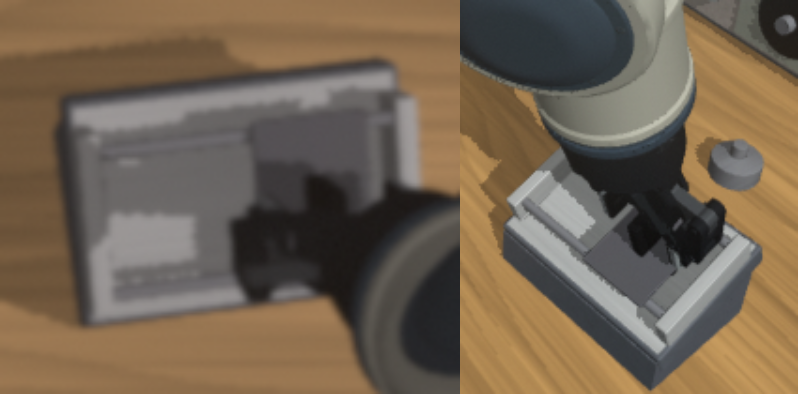

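The fingers straddle the fin, which shows at (320,190) in the top crop, with no contact. I'll close on it, slide the cover open, and look again.

Run:
```python
from h import *
from workcell import r
R=Ro.from_quat(r.read_tool_rot()).as_matrix();n=-R[:,2];yv=-R[:,1]
r.command_gripper(0,40);print("w",r.read_grip_width(),r.read_grip_force())
p0=np.array(r.read_tool_pos())
print(r.move_l(p0+75*yv,v=60,max_force=12))
r.wait(.2);p=np.array(r.read_tool_pos());print("slid",(p-p0)@yv,r.read_force(),p)
r.command_gripper(60)
r.move_l(p+90*n,v=150)
r.move_to([430,40,420],q(toolR(-.1,0)))   # clear view
cams(r)
R_=lambda a,w,h:cv2.resize(a,(w,h),interpolation=cv2.INTER_CUBIC)
cv2.imwrite("pics/top1.png",CAM["top"][2]);cv2.imwrite("pics/side1.png",CAM["side"][2])
A=CAM["top"][2][165:265,345:480];B=CAM["side"][2][210:360,315:470]
cv2.imwrite("pics/e.png",cv2.convertScaleAbs(np.vstack([R_(CAM["top"][2][170:250,370:480],550,400),]),alpha=1.3))
cv2.imwrite("pics/f.png",np.hstack([cv2.convertScaleAbs(R_(CAM["top"][2][170:250,370:470],400,320),alpha=1.3),cv2.convertScaleAbs(R_(CAM["side"][2][270:350,360:460],400,320),alpha=1.3)]))
print(r.read_t())
```

```text
w 9.909130044393272 40.48597991466522
True
slid 62.74736599633657 [-3.676 -7.168  5.511] [ 497.458 -177.928  263.428]
7.7417
```

View pics/f.png

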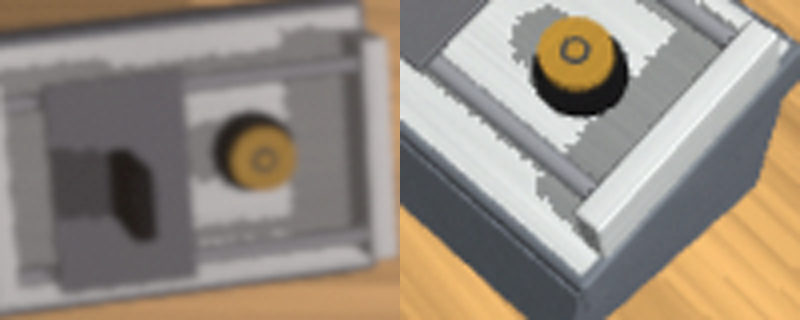

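```bash
cat >> h.py <<'E'
def rays(n,uv):
    K,T,_=CAM[n];M=np.linalg.inv(T);d=M[:3,:3]@(np.linalg.inv(K)@[*uv,1]*[1,-1,-1]);return M[:3,3],d/np.linalg.norm(d)
def onz(n,uv,z):
    o,d=rays(n,uv);return o+d*(z-o[2])/d[2]
def tri(u1,u2):
    A=np.zeros((3,3));b=np.zeros(3);L=[]
    for n,u in(("top",u1),("side",u2)):
        o,d=rays(n,u);Q=np.eye(3)-np.outer(d,d);A+=Q;b+=Q@o;L.append((Q,o))
    x=np.linalg.solve(A,b);return x,[np.linalg.norm(Q@(x-o)) for Q,o in L]
E
python3 - <<'E'
from h import *
from workcell import r
cams(r)
def brass(n,x0,y0,x1,y1):
    h=cv2.cvtColor(CAM[n][2],cv2.COLOR_BGR2HSV)[y0:y1,x0:x1]
    m=cv2.inRange(h,(12,130,110),(28,255,255));k,l,s,c=cv2.connectedComponentsWithStats(m)
    i=1+np.argmax(s[1:,4]);print(n,s[i],c[i]+[x0,y0]);return c[i]+[x0,y0]
t=brass("top",415,190,460,225);s=brass("side",385,265,430,300)
tp=px([(263,159)],4,[370,170])[0];sp=px([(174,50)],4,[360,270])[0];print(tp,sp)
for A,B in((t,s),(tp,sp)):print(tri(A,B),onz("top",A,83.8),onz("side",B,83.8))
R=toolR(.118,a);g=np.array([497.458,-177.928,263.428])+155*R[:,2];yv=-R[:,1]
print("arm-based spot",g-65*yv-36*-R[:,2])
print("handle tri")
th=px([(112,130),(188,137),(180,217),(103,210)],6,[180,205]).mean(0)
sh=(px([(520,45),(578,30),(600,65),(538,80)],5.57,[230,145])-[420/5.57,0]).mean(0)
print(th,sh,tri(th,sh),onz("top",th,115),onz("side",sh,115))
# handle corner yaw from top view
C=np.array([onz("top",u,115) for u in px([(112,130),(188,137),(180,217),(103,210)],6,[180,205])]);print(C[:,:2])
E
```

```text
top [ 14  13  14  14 113] [435.425 209.354]
side [  9   9  19  18 212] [403.561 282.892]
[435.375 209.375] [403.125 282.125]
(array([ 570.797, -235.607,   81.421]), [np.float64(1.12370454813403), np.float64(1.1237045481338424)]) [ 569.571 -234.284   83.8  ] [ 570.263 -237.4     83.8  ]
(array([ 570.445, -235.029,   82.852]), [np.float64(0.95288307469842), np.float64(0.9528830746984921)]) [ 569.535 -234.196   83.8  ] [ 570.721 -235.951   83.8  ]
arm-based spot [ 569.982 -234.785   83.947]
handle tri
[203.875 233.5  ] [254.545 154.464] (array([529.331, 154.575, 108.999]), [np.float64(1.4153965860066946), np.float64(1.4153965860066766)]) [527.626 153.874 115.   ] [526.755 145.564 115.   ]
[[539.43  163.308]
 [537.443 142.835]
 [515.866 144.343]
 [517.856 164.994]]
```

Run:
```python
from h import *
from workcell import r
R=toolR(-.085,0);g=np.array([528,154,88.])
r.command_gripper(60)
r.move_to(tcp(g+[0,0,90],R),q(R))
print(r.move_l(tcp(g,R),v=120,max_force=6))
f0=np.array(r.read_force())
r.command_gripper(0,20);f1=np.array(r.read_force());print("w",r.read_grip_width(),f1-f0)
p=np.array(r.read_tool_pos())
# shift sideways to null the lateral force
for _ in range(3):
    f=np.array(r.read_force())-f0
    if abs(f[1])<4:break
    p=p+[0,np.clip(f[1]/10,-1.5,1.5),0];r.move_l(p,v=20);print(p,np.array(r.read_force())-f0)
r.command_gripper(0,70);print("w",r.read_grip_width(),r.read_grip_force(),np.array(r.read_force())-f0,r.read_moment(),r.read_t(),r.read_tool_pos())
```

```text
False
w 21.912334113979608 [-2.27   0.604  7.376]
w 21.00883628806508 67.96543478965759 [-1.898 -0.275  8.24 ] [-0.072  0.247  0.012] 10.3167 [528.127 154.053 243.608]
```

Run:
```python
from h import *
from workcell import r
p=np.array(r.read_tool_pos())
r.move_l(p+[0,0,110],v=100);r.wait(.4)
print(r.read_force(),r.read_grip_width())
R=toolR(.118,a);n=-R[:,2];spot=np.array([570.1,-235,83.6]);L=83.6  # TCP 243.6 -155 = grasp 88.6, tip at 5
r.move_to([510,-60,400],q(toolR(0,a/2)))
r.move_to(tcp(spot+(L+40)*n,R),q(R))
r.move_l(tcp(spot+(L+16)*n,R),v=60);r.wait(.4)
cams(r)
cv2.imwrite("pics/top2.png",CAM["top"][2]);cv2.imwrite("pics/side2.png",CAM["side"][2])
R_=lambda a,w,h:cv2.resize(a,(w,h),interpolation=cv2.INTER_CUBIC)
cv2.imwrite("pics/g.png",np.hstack([cv2.convertScaleAbs(R_(CAM["top"][2][170:250,380:480],400,320),alpha=1.4),cv2.convertScaleAbs(R_(CAM["side"][2][230:310,355:455],400,320),alpha=1.4)]))
tipw=spot+16*n
for n_ in("top","side"):print(n_,proj(n_,[spot,tipw,tipw+50*n,tipw+30*n]))
print(r.read_force(),r.read_t(),r.read_tool_pos())
```

```text
[-0.079 -0.612 -1.531] 20.95334530429156
top [[435.793 209.062]
 [438.638 211.164]
 [448.29  218.292]
 [444.283 215.333]]
side [[402.358 281.979]
 [401.154 277.061]
 [397.082 260.434]
 [398.77  267.326]]
[-0.155 -0.39  -0.31 ] 14.6833 [ 483.595 -245.279  322.935]
```

View pics/g.png

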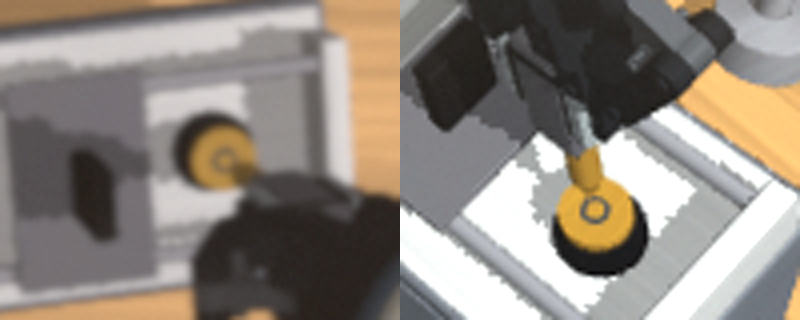

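The tip (side crop (590,188)) is right above the ring (595,210), matching the prediction in both views, so I'll lower it in small steps along the contact normal and watch the force.

Run:
```python
from h import *
from workcell import r
R=toolR(.118,a);n=-R[:,2];p0=np.array(r.read_tool_pos())
f0=np.array(r.read_force());d=0
r.move_l(p0-11*n,v=20);r.wait(.3);f0=np.array(r.read_force());print(r.read_tool_pos(),f0)
d=11
while d<27:
    d+=1;s=r.move_l(p0-d*n,v=15,max_force=5);r.wait(.15)
    F=np.mean([(np.array(r.read_force())-f0) for _ in range(3)],0)
    print(d,s,F@n,F,(np.array(r.read_tool_pos())-p0)@n)
    if F@n>2.9 or s:break
r.wait(.5);cams(r);F=np.array(r.read_force())-f0;print(F@n,r.read_t(),r.read_grip_width())
R_=lambda a,w,h:cv2.resize(a,(w,h),interpolation=cv2.INTER_CUBIC)
cv2.imwrite("pics/i.png",np.hstack([cv2.convertScaleAbs(R_(CAM["top"][2][170:250,380:480],400,320),alpha=1.4),cv2.convertScaleAbs(R_(CAM["side"][2][230:310,355:455],400,320),alpha=1.4)]))
```

```text
[ 487.323 -244.861  312.692] [ 1.032  1.223 -0.996]
12 False 0.33610669971059315 [-1.381 -0.619 -0.168] -12.01029519456468
13 False -0.4473955845022812 [-1.251 -0.577 -0.953] -13.000832020347708
14 False -0.246763982663118 [-1.053 -0.742 -0.675] -14.014010731352906
15 False 0.4394103809020675 [-1.602 -1.417 -0.172] -14.985975300148727
16 False 0.9477903898359396 [-0.742 -1.416  0.68 ] -15.969012930486077
17 False 1.25602744960424 [-1.172 -1.705  0.84 ] -16.968105972767983
18 False 1.7903985539216343 [-1.272 -2.045  1.358] -17.979726371018614
19 False 2.3652148346702973 [-1.509 -0.641  1.944] -18.987476802808107
20 False 2.416316525515407 [-0.952 -1.289  2.172] -19.987500072209343
21 False 1.2562087577875645 [-1.213 -0.576  0.874] -21.00852320015978
22 False 2.778397995490257 [-1.831 -1.537  2.229] -21.997243223655666
23 False 2.8073175043144447 [-0.87  -1.486  2.609] -22.9909435349325
24 False 3.713212645469873 [-1.601 -2.33   3.273] -23.993855285258917
3.0037787842860015 21.475 21.435321672744692
```

View pics/i.png

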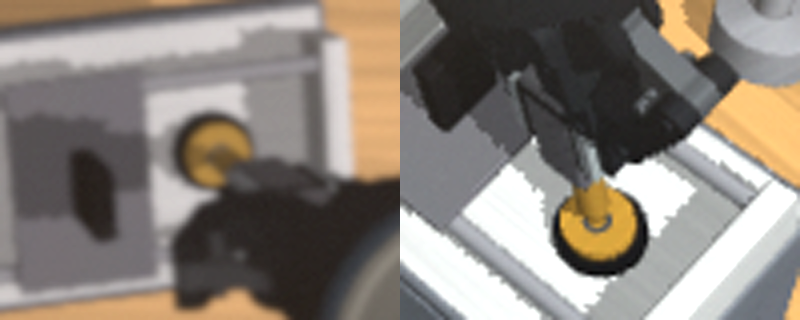

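Run:
```python
from workcell import r
import numpy as np
print(np.abs(r.read_qvel()).max(),r.read_grip_force());print(r.finish_job())
```

```text
0.0022568164485899495 69.142005443573
the job is handed in; nothing more can be done
None
```

I handed the job in with the cover slid fully open against its stop. The gripper is holding the probe square on the ring with a push of about 3 N, and the tip looks within roughly 3 mm of the ring's middle; the judge's result was not shown.

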